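# Scoop desiccant capsules onto the dispensary scale

## Robot

A 6-joint arm with a two-finger parallel gripper is mounted at the origin on the work surface. World frame = base frame: x ahead of the robot, y to its left, z up, the work surface at z = 0. Lengths are in mm, angles in rad, forces in N, time in s.
With the tool pointing down it reaches from about 325 to 875 mm from the base axis. Payload 4.4 kg.
Tool frame: the origin (TCP) lies on the centre line of the jaws, within the pads' length; the fingertips stand ahead of it and the grasp point (between the pads) lies 6 mm ahead of it (ctrl.tcp_to_tips is the z of the fingertips in the tool frame, in mm); z points along the fingers, y is the direction in which the jaws open and shut (so a half turn about z gives the same grasp; the last joint's range is limited). The gripper opens to 85 mm and grips with 20 to 120 N. Pads are 22 mm wide; open, the fingers measure 114 mm over their backs; the gripper's body (76 mm by 85 mm) begins 54 mm behind the grasp point. The pads swing forward as they close: fully open they stand 13 mm farther back than shut.
Start: joints at [1.131, 0.207, 1.542, -0, 1.393, -0.15], TCP at [163.771, 551.187, 256.282] pointing down, gripper open.
Joint ranges: [-2.73, 2.73], [-0.86, 2.22], [0.23, 2.46], [-1.11, 4.25], [0.08, 2.63], [-2.82, 2.82]. Speed limits (rad/s): [2.79, 2.79, 3.14, 3.14, 3.14, 3.14].

## Interface

Orientations are given as a 3x3 rotation matrix whose columns are the frame's x, y, z axes.
In Python, from plant import ctrl, sensors, optics gives the robot as it stands. Calls block until the motion is done:
- ctrl.move_ptp(position, orientation): joint-space move of the TCP to a pose.
- ctrl.move_l(position, rot=None, vel=150, threshold=None): straight line of the TCP; rot=None keeps the orientation; vel is the mean speed in mm/s. With threshold (N) it stops when the force on the tool has changed by that much, and returns True; else False.
- ctrl.set_joints(angles): joint-space move.
- ctrl.gripper_to(opening, force=None): finger opening in mm; force is the grip in N (None keeps the last); returns when the fingers have stopped.
- ctrl.hold(seconds).
- ctrl.solve_ik(position, orientation): joint angles nearest the present ones, or None.
- sensors.read_state(): the state.
- optics.grab_frame(name): name is "scene" or "side" or "wrist"; returns (picture, depth): 384x512x3 uint8, red, green, blue; 384x512 float32, mm along the optical axis (not along the pixel's ray), 0 where there is no reading.
- optics.camera_params(name): a dict with "mtx" (3x3 intrinsics, pixels), "R" (3x3) and "t" (3): a world point X has camera coordinates R X + t; the wrist camera has in their place "T_tool_cam" (4x4, takes a point from camera to tool coordinates, whose origin is the TCP and whose axes are the flange's). Camera axes: x right, y down, z forward; pixel columns grow to the right and rows downward; lengths in mm; the calibration is good to about 2 mm. A picture is of the moment at which its call begins: read the wrist's pose just before it. camera_params takes no time and is no camera call.
A pose or a line that the arm cannot do raises ctrl.MotionError and nothing moves.
- ctrl.finish_job(): hands the job in, once; it reports no verdict.
The state is a dict: "t": time; "q": joint angles; "qvel": joint speeds; "tau": joint torques, N m; "eef_pos": TCP position; "eef_rot": TCP orientation; "force": force on the tool from outside, world axes, zero at the start; "wrist_torque": the same for the moment, N m; "grip_width": finger opening in mm.
Only numpy, scipy, OpenCV 4.12 (cv2) and the standard library are available. Lean on these libraries where they do the work, as an engineer would, in place of code of your own. Each camera call takes 0.05 s, during which the arm holds its last target. There are 200 camera calls.

## Task

Use the hand scoop to transfer desiccant capsules from the black bin into the tray of the scale until its pointer is in the green (at least four of the six), without touching a capsule with the gripper, spilling any, or forcing the scoop against the bin. Then stand the scoop upright on the blue mat again. Leave the other things on the counter where they are.

Things in the scene. Friction and masses are not known exactly. Their poses are not given: they have to be found in the camera images.
- bin: Black open bin fixed to the counter, 60 mm high, 118 mm wide (y), sides and floor 4 mm thick, inside 110 mm wide. Origin on the underside; x runs along it, away from the robot give or take 0.35 rad. Flat inner floor from x = -105 to +120 mm; upright wall at +x; at -x a sloping front rises from (-105, z 4) to (-155, z 60) mm. At the start the six capsules lie at x -104 to -10 mm.
- scoop: Aluminium hand scoop, 120-180 g, standing on the mat on its flat underside. Pan 80 long (x) x 94 wide (y); floor 2 mm thick, full-length side walls 2 mm thick, 30 mm high, back wall 38 mm high at +x; open front at x = -40 mm. Origin: centre of the pan's underside, z up. At the start -x (the open front) points to the robot, give or take 0.7 rad. Its handle: see scoop_grip.
- scoop_lip (a point): Middle of the scoop's front lower edge, at (-40, 0, 0) mm in the scoop's frame, same axes.
- scoop_grip (a point): Point to hold the scoop by, at (58, 0, 98) mm in its frame, same axes. It lies on the centre line of the straight green handle (16 mm thick in y, 24 mm the other way, 110 mm long), 75 mm up from its foot at (39, 0, 26) mm. The handle leans backwards by 0.26 rad: up the handle is (0.257, 0, 0.966) in the scoop's axes.
- mat: Blue mat fixed to the counter, the scoop's place, 150 (x) x 130 (y) x 3 mm. Origin at the centre of its underside, x points away from the robot give or take 0.4 rad.
- scale: Spring scale fixed to the counter: white body 160 (x) x 150 (y) x 35 mm high; on its side away from the robot (+x) a grey plate 72 mm high, 50 mm wide, with a white-over-green colour strip. Origin at the centre of its underside; x points away from the robot give or take 0.3 rad.
- tray_in (a point): Centre of the inner floor of the scale's steel tray: an open tray 150 (x) x 140 (y) mm outside, 30 mm high, wall and floor 3 mm thick; its floor is 65 mm above the counter when empty, its rim 92 mm. Same axes as the scale. A red pointer on it moves down past the colour strip.
- tray (a joint): How far the tray has sunk, m: about 0.0005 empty, growing by 0.0025 for each capsule that lies in it (spring 40 N/m, end stop at 0.024). The pointer is in the green zone from 0.0093 on, which takes four capsules (0.0103).
- capsule0_mid (a point): Orange desiccant capsule of hard, slippery plastic (friction about 0.3): a round bar with hemispherical ends, 20 mm diameter, 26 mm long, 10 g, lying free on the bin floor at the start, free to roll; point at its middle.
- capsule1_mid (a point): Another such capsule; point at its middle.
- capsule2_mid (a point): Another such capsule; point at its middle.
- capsule3_mid (a point): Another such capsule; point at its middle.
- capsule4_mid (a point): Another such capsule; point at its middle.
- capsule5_mid (a point): Another such capsule; point at its middle.
- flask: Bystander: green drinking flask, 64 mm diameter, 180 mm tall, origin at the centre of its underside.
- jar: Bystander: amber glass jar with a white cap, 54 mm diameter, 75 mm tall, origin at the centre of its underside.
- carton: Bystander: small brown carton, 50 x 90 x 45 mm, origin at the centre of its underside.
- beaker: Bystander: white open beaker, 64 mm diameter, 70 mm tall, origin at the centre of its underside.
- pen: Bystander: blue pen lying down, 10 mm thick, 140 mm long, origin at its middle line, on the underside.

How it is judged:
By the outcome, as a careful person would: the job done as asked, in the order asked, and still so for the second after the job is handed in, with the robot touching nothing.
It also fails if it takes over 72 s, if anything falls off the work surface, if the arm or the gripper's body presses on something with over 40 N, if the wrist force passes 120 N, or if a joint passes its speed limit or range.

## Working session

There is one attempt and no reset: what is moved stays moved. The work goes in short steps, each a Python script; the robot and the scene stay as the last script left them, time stands still between calls to the robot, and variables do not carry over. Pictures are saved under pics/ and viewed, about 8 in all and at most 12, crops included, and the job is handed in when it is done.

```bash
ls; mkdir -p pics; python3 - <<'E'
from plant import ctrl,sensors,optics
import cv2,numpy as np
for n in ("scene","side"):
    p,d=optics.grab_frame(n); np.savez(f"{n}0.npz",p=p,d=d)
    cv2.imwrite(f"pics/{n}0.png",p[...,::-1])
    c=optics.camera_params(n); print(n,c['mtx'].tolist(),(-c['R'].T@c['t']).round(),c['R'][2].round(2),(d>0).mean())
print(optics.camera_params("wrist")['T_tool_cam'].round(3),ctrl.tcp_to_tips,sensors.read_state()['t'])
E
```

```text
pics
scene [[461.5395714953033, 0.0, 255.04934780186923], [0.0, 461.5395714953033, 181.70143454806262], [0.0, 0.0, 1.0]] [1181.  110.  952.] [-0.57 -0.11 -0.82] 0.996185302734375
side [[420.0798490033555, 0.0, 257.07617741617895], [0.0, 420.0798490033555, 199.48682126363917], [0.0, 0.0, 1.0]] [ 104. -753.  576.] [ 0.45  0.76 -0.46] 0.9961039225260416
[[-1.00000e-03 -9.59000e-01 -2.84000e-01  7.23140e+01]
 [ 1.00000e+00 -0.00000e+00 -2.00000e-03  5.70000e-01]
 [ 2.00000e-03 -2.84000e-01  9.59000e-01 -1.16609e+02]
 [ 0.00000e+00  0.00000e+00  0.00000e+00  1.00000e+00]] 25.0 0.1
```

```bash
python3 -c "
import cv2,numpy as np
a=cv2.imread('pics/scene0.png');b=cv2.imread('pics/side0.png')
print(a.shape)"
```

```text
(384, 512, 3)
```

View pics/scene0.png

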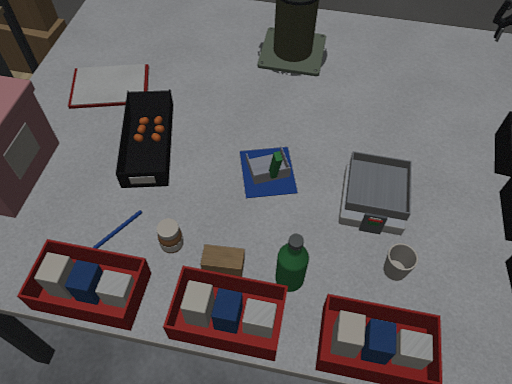

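View pics/side0.png

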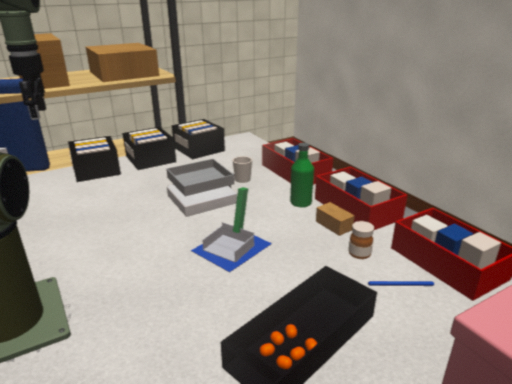

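```bash
cat > h.py <<'E'
import numpy as np,cv2
from plant import ctrl,sensors,optics
def cloud(name,p=None,d=None):
    """world points HxWx3, picture"""
    if p is None:
        s=sensors.read_state(); p,d=optics.grab_frame(name)
    c=optics.camera_params(name); K=c['mtx']
    v,u=np.mgrid[:d.shape[0],:d.shape[1]]
    X=np.dstack([(u-K[0,2])/K[0,0]*d,(v-K[1,2])/K[1,1]*d,d]).astype(float)
    if name=='wrist':
        T=c['T_tool_cam']; X=X@T[:3,:3].T+T[:3,3]; W=X@s['eef_rot'].T+s['eef_pos']
    else: W=(X-c['t'])@c['R']
    W[d==0]=np.nan
    return W,p
def hsv(p): return cv2.cvtColor(np.ascontiguousarray(p),cv2.COLOR_RGB2HSV)
def rect(P):
    r=cv2.minAreaRect(P[:,:2].astype(np.float32)); return np.round(r[0],1),np.round(r[1],1),round(r[2],1)
E
python3 - <<'E'
from h import *
for n in("scene","side"):
    f=np.load(n+"0.npz"); W,p=cloud(n,f['p'],f['d']); H=hsv(p); h,s,v=[H[...,i].astype(int) for i in range(3)]
    z=W[...,2]; x=W[...,0]; y=W[...,1]
    print(n)
    orange=(h<14)&(s>180)&(v>120)&(z<60)&(x<800)
    k,l,st,c=cv2.connectedComponentsWithStats(orange.astype(np.uint8))
    for i in range(1,k):
        if st[i,4]>8: print(' caps',st[i,4],W[l==i].mean(0).round(1),c[i].round())
    blue=(h>105)&(h<125)&(s>150)&(z<9)&(z>-5)&(x<700)&(x>250)&(abs(y)<250)
    k,l,st,c=cv2.connectedComponentsWithStats(blue.astype(np.uint8)); i=1+st[1:,4].argmax()
    m=W[l==i]; mc=np.nanmedian(m,0); print(' mat',rect(m),mc.round(1),st[i,4])
    near=np.hypot(x-mc[0],y-mc[1])<110
    g=near&(h>45)&(h<85)&(s>100)&(z>20)&(z<180); G=W[g]; print(' handle n',len(G))
    for a in range(30,150,20):
        q=G[(G[:,2]>a)&(G[:,2]<a+20)]
        if len(q):print('  ',a,q.mean(0).round(1))
    pan=near&~g&(s<90)&(z>8)&(z<48); print(' pan',rect(W[pan]),pan.sum())
    pan=near&~g&(s<90)&(z>28)&(z<48); print(' pan hi',rect(W[pan]),pan.sum())
    np.save(n+'_pan.npy',W[pan])
    b=(v<70)&(s<140)&(z>50)&(z<68)&(y<-100)&(x>200)&(x<800)
    k,l,st,c=cv2.connectedComponentsWithStats(b.astype(np.uint8)); i=1+st[1:,4].argmax(); print(' bin',rect(W[l==i]),st[i,4],np.median(W[l==i][:,2]))
    t=(z>84)&(z<98)&(x>250)&(x<800)&(y>60)&(y<500)&(s<60)
    k,l,st,c=cv2.connectedComponentsWithStats(t.astype(np.uint8)); i=1+st[1:,4].argmax(); print(' tray',rect(W[l==i]),st[i,4])
    t=(z>58)&(z<72)&(x>250)&(x<800)&(y>60)&(y<500)&(s<60); print(' trayfloor',np.nanmedian(W[t],0).round(1),t.sum(), rect(W[t]))
    for nm,lo,hi in(('counter',-9,9),): print(' counter z',np.nanmedian(z[(abs(z)<15)&(x>250)&(x<800)&(abs(y)<400)]))
E
```

```text
scene
 caps 21 [ 381.7 -313.1   24. ] [158. 119.]
 caps 13 [ 418.7 -345.9   23.8] [141. 127.]
 caps 17 [ 411.1 -300.4   21.9] [159. 128.]
 caps 21 [ 441.2 -300.6   22.8] [155. 136.]
 caps 21 [ 452.5 -345.    22.5] [138. 136.]
 mat (array([480.5,  10.2]), array([150.4, 127. ]), 18.6) [517.8   4.9   3.9] 1132
 handle n 218
   30 [516.4  28.   40.6]
   50 [519.6  29.3  59.6]
   70 [524.1  31.6  79.5]
   90 [529.3  34.5 100. ]
   110 [534.3  37.  121.1]
   130 [530.9  39.  135.8]
 pan (array([480.3,  20.1]), array([105.5, 106.8]), 28.4) 428
 pan hi (array([477.8,  13.2]), array([91.4, 94.6]), 28.4) 163
 bin (array([ 453., -317.]), array([287.7, 119.2]), 14.8) 827 58.38996345619777
 tray (array([518.3, 278.3]), array([140.7, 153.7]), 89.4) 585
 trayfloor [522.1 287.1  65.3] 3073 (array([614.7, 280.1]), array([206.8, 359.6]), 77.8)
 counter z 1.1644723255458143
side
 caps 108 [ 436.8 -303.8   19.3] [291. 330.]
 caps 119 [ 406.3 -304.7   19.3] [277. 337.]
 caps 90 [ 447.2 -347.5   21.6] [310. 343.]
 caps 120 [ 377.3 -318.1   19.1] [267. 349.]
 caps 125 [ 417.  -351.6   19.6] [297. 353.]
 caps 140 [ 387.3 -355.2   19.7] [284. 361.]
 mat (array([479.3,   7.5]), array([145.8, 124.8]), 18.6) [444.4 -28.8   2.9] 565
 handle n 212
   30 [500.8  19.9  43. ]
   50 [506.   20.9  59.9]
   70 [509.1  23.7  79.6]
   90 [513.3  26.8  99.5]
   110 [517.6  29.5 119.3]
   130 [523.9  31.8 134.7]
 pan (array([477.3,   9.6]), array([94.2, 97.2]), 27.3) 708
 pan hi (array([477.4,  10.2]), array([93. , 97.4]), 28.7) 255
 bin (array([ 453.1, -320. ]), array([284.4, 118.9]), 14.8) 1706 57.299490018874124
 tray (array([519.7, 275.4]), array([148.4, 152.3]), 89.8) 401
 trayfloor [537.5 304.   65. ] 974 (array([609.7, 216.3]), array([330.4, 291.8]), 4.0)
 counter z 0.1477551035076885
```

```bash
cat >> h.py <<'E'
hd=np.array([.257,0,.966]); hd/=np.linalg.norm(hd); GRIP=np.array([58,0,98.]); LIP=np.array([-40,0,0.])
SIG=1
def Rs(yaw,pitch=0):
    """scoop axes; pitch>0 = nose (lip) up"""
    c,s=np.cos(yaw),np.sin(yaw); a,b=np.cos(pitch),np.sin(pitch)
    return np.array([[c,-s,0],[s,c,0],[0,0,1]])@np.array([[a,0,b],[0,1,0],[-b,0,a]])
def tool(lip,yaw,pitch=0,sig=None):
    """TCP pose that puts the scoop lip (world) at lip"""
    sig=SIG if sig is None else sig
    R=Rs(yaw,pitch); z=-hd; y=np.array([0,sig,0.]); Rt=np.c_[np.cross(y,z),y,z]
    return np.asarray(lip,float)+R@(GRIP-LIP-6*z), R@Rt
E
python3 - <<'E'
from h import *
s=sensors.read_state(); print(s['eef_rot'].round(2))
d=np.radians
bo=np.array([468,-314.5]); by=d(14.8); bx=np.array([np.cos(by),np.sin(by)])
B=lambda x,z:np.r_[bo+bx*x,z]
for sig in(1,-1):
    print(sig)
    for nm,a in [('mat',((437,-8,3),d(28.5),0)),('matup',((437,-8,90),d(28.5),0)),('binin',(B(20,5),by,0)),('binup',(B(20,110),by,0)),('binend',(B(-98,5),by,d(-4))),('tilt',(B(-98,10),by,d(25))),('tilt35',(B(-98,10),by,d(35))),('up',(B(-60,150),by,d(25))),
      ]+[(f'pour{y}_{p}',((510,270,h),d(y),d(p))) for y in(-20,0,30) for p,h in((25,160),(0,100),(-30,95),(-55,95))]:
        P,R=tool(*a,sig=sig); q=ctrl.solve_ik(P,R); print(nm,P.round(),None if q is None else np.round(q,2))
E
```

```text
[[-0.96  0.28 -0.  ]
 [ 0.28  0.96 -0.  ]
 [ 0.   -0.   -1.  ]]
1
mat [524.  39. 107.] [-0.02  0.42  1.62 -0.13  1.33 -2.04]
matup [524.  39. 194.] [-0.02  0.31  1.56 -0.13  1.49 -2.06]
binin [ 584. -284.  109.] [-0.51  0.63  1.3  -0.18  1.41 -2.29]
binup [ 584. -284.  214.] [-0.51  0.52  1.23 -0.18  1.58 -2.32]
binend [ 462. -316.  115.] [-0.67  0.41  1.61 -0.16  1.25 -2.44]
tilt [ 503. -305.   62.] [-0.48  0.8   1.25 -0.45  1.64 -2.21]
tilt35 [ 510. -303.   38.] [-0.44  0.95  1.13 -0.53  1.77 -2.18]
up [ 540. -296.  202.] [-0.44  0.7   1.11 -0.45  1.88 -2.29]
pour-20_25 [636. 224. 212.] [ 0.09  0.84  0.85  0.32  2.08 -1.07]
pour-20_0 [604. 236. 204.] [ 0.18  0.53  1.24  0.13  1.6  -1.05]
pour-20_-30 [542. 258. 235.] [ 0.39  0.18  1.64 -0.19  1.13 -0.77]
pour-20_-55 [484. 280. 236.] [ 0.65  0.06  1.9  -0.76  0.91 -0.17]
pour0_25 [644. 270. 212.] [ 0.22  0.96  0.64  0.17  2.22 -1.3 ]
pour0_0 [610. 270. 204.] [ 0.26  0.59  1.15  0.07  1.66 -1.32]
pour0_-30 [544. 270. 235.] [ 0.36  0.16  1.66 -0.11  1.07 -1.17]
pour0_-55 [482. 270. 236.] [ 0.52 -0.08  2.04 -0.58  0.63 -0.67]
pour30_25 
[... 775 characters left out ...]
4. 212.] [0.09 0.84 0.85 0.32 2.08 2.08]
pour-20_0 [604. 236. 204.] [0.18 0.53 1.24 0.13 1.6  2.09]
pour-20_-30 [542. 258. 235.] [ 0.39  0.18  1.64 -0.19  1.13  2.37]
pour-20_-55 [484. 280. 236.] None
pour0_25 [644. 270. 212.] [0.22 0.96 0.64 0.17 2.22 1.84]
pour0_0 [610. 270. 204.] [0.26 0.59 1.15 0.07 1.66 1.83]
pour0_-30 [544. 270. 235.] [ 0.36  0.16  1.66 -0.11  1.07  1.97]
pour0_-55 [482. 270. 236.] [ 0.52 -0.08  2.04 -0.58  0.63  2.47]
pour30_25 [626. 337. 212.] [ 0.4   1.04  0.51 -0.1   2.29  1.41]
pour30_0 [596. 320. 204.] [ 0.38  0.62  1.09 -0.04  1.68  1.43]
pour30_-30 [540. 287. 235.] [0.32 0.15 1.67 0.06 1.06 1.35]
pour30_-55 [486. 256. 236.] [ 0.22 -0.17  2.12  0.37  0.55  1.02]
```

```bash
python3 - <<'E'
from h import *
d=np.radians
def down(yaw):
    R=Rs(yaw); z=-R[:,2]; y=R[:,1]; return np.c_[np.cross(y,z),y,z]
for n,pos,yaw in(('bin',(452,-318,330),14.8),('scoop',(480,10,250),28.5)):
    ctrl.move_ptp(np.array(pos,float),down(d(yaw))); ctrl.hold(.2)
    W,p=cloud('wrist'); np.savez(f'w_{n}.npz',W=W,p=p); cv2.imwrite(f'pics/w_{n}.png',p[...,::-1])
print(sensors.read_state()['t'])
cv2.imwrite('pics/w0.png',np.hstack([cv2.resize(cv2.imread(f'pics/w_{n}.png'),(400,300)) for n in('bin','scoop')]))
E
```

```text
5.0917
```

View pics/w0.png

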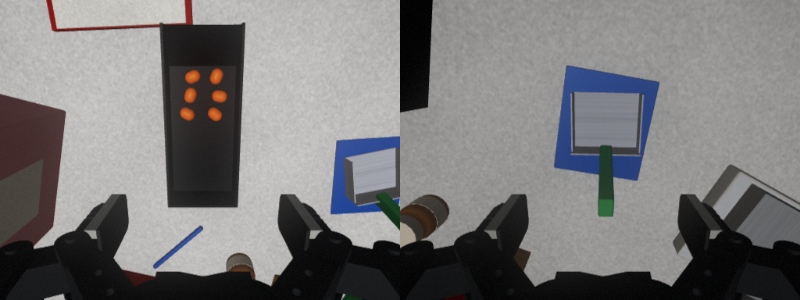

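The left half shows the bin (x 160–243, y 25–207) with six capsules in its near part. The right half shows the pan (572–640, 92–155) aligned with the image, and the handle top at (606, 208). Next I take measurements from both.

```bash
python3 - <<'E'
from h import *
f=np.load('w_bin.npz'); W,p=f['W'],f['p']; H=hsv(p).astype(int); h,s,v=H[...,0],H[...,1],H[...,2]; x,y,z=[W[...,i] for i in range(3)]
reg=(x>250)&(x<680)&(y<-200)&(y>-440)
m=reg&(v<70)&(z>50)&(z<68)
k,l,st,c=cv2.connectedComponentsWithStats(m.astype(np.uint8)); i=1+st[1:,4].argmax(); print('rim',rect(W[l==i]),st[i,4],np.median(z[l==i]))
m=reg&(v<75)&(z>-5)&(z<75); print('all',rect(W[m]),m.sum())
by=np.radians(14.8); e=np.array([np.cos(by),np.sin(by)]); n=np.array([-e[1],e[0]]); bo=np.array([468,-314.5])
U=(W[...,:2]-bo)@e; V=(W[...,:2]-bo)@n
rim=W[...,2][m]
# side walls: inner rim edges per x station; floor level; profile along centre
for a in range(-160,135,10):
    q=m&(abs(U-a)<5)&(z>50); fl=m&(abs(U-a)<5)&(abs(V)<25)
    print(a,'rimV',np.percentile(V[q],[2,98]).round(1) if q.sum()>5 else None,'z mid',np.nanmedian(z[fl]).round(1) if fl.sum() else None)
o=(h<14)&(s>180)&(v>100)&reg&(z<60)
k,l,st,c=cv2.connectedComponentsWithStats(o.astype(np.uint8))
for i in range(1,k):
    if st[i,4]>8: print('cap',st[i,4],U[l==i].mean().round(),V[l==i].mean().round(),z[l==i].max().round(1))
f=np.load('w_scoop.npz'); W,p=f['W'],f['p']; H=hsv(p).astype(int); h,s,v=H[...,0],H[...,1],H[...,2]; x,y,z=[W[...,i] for i in range(3)]
near=np.hypot(x-480,y-10)<110
b=near&(h>105)&(h<125)&(s>130)&(z<12); print('mat',rect(W[b]),np.nanmedian(z[b]))
pan=near&(s<80)&(z>9)&(z<50); print('pan>9',rect(W[pan]))
pan=near&(s<80)&(z>25)&(z<50); print('pan>25',rect(W[pan]))
fl=near&(s<80)&(v>60)&(z<12)&(x>420)&(x<530)&(abs(y-10)<60); 
k,l,st,c=cv2.connectedComponentsWithStats(fl.astype(np.uint8)); i=1+st[1:,4].argmax(); print('floor',rect(W[l==i]),np.median(z[l==i]))
g=(h>45)&(h<85)&(s>90)&(z>120)&(z<145)&near; print('handle top',rect(W[g]),np.median(W[g],0).round(1))
for a in range(30,130,20):
    g=(h>45)&(h<85)&(s>90)&(z>a)&(z<a+20)&near
    if g.sum(): print(a,rect(W[g]))
E
```

```text
rim (array([ 452.5, -318.6]), array([282.5, 117.5]), 14.9) 3292 57.78339141756169
all (array([ 453.2, -331.4]), array([287.5, 144.4]), 15.2) 21266
-160 rimV [-58.   58.4] z mid 55.2
-150 rimV [-55.9  55.5] z mid 55.1
-140 rimV [-57.5  58.3] z mid 44.0
-130 rimV [-58.1  58.5] z mid 32.8
-120 rimV [-57.6  57.8] z mid 21.3
-110 rimV [-58.   58.4] z mid 10.4
-100 rimV [-58.   57.8] z mid 2.9
-90 rimV [-57.8  58.2] z mid 3.0
-80 rimV [-58.   58.5] z mid 2.7
-70 rimV [-57.4  58. ] z mid 2.8
-60 rimV [-57.8  58.3] z mid 2.8
-50 rimV [-57.8  58.4] z mid 2.7
-40 rimV [-57.6  58.1] z mid 2.7
-30 rimV [-58.   58.5] z mid 2.7
-20 rimV [-57.3  58.8] z mid 2.7
-10 rimV [-57.7  58. ] z mid 2.6
0 rimV [-57.9  58.4] z mid 2.6
10 rimV [-57.4  58.8] z mid 2.6
20 rimV [-57.7  58. ] z mid 2.8
30 rimV [-57.8  58.4] z mid 2.7
40 rimV [-57.3  58.8] z mid 2.6
50 rimV [-57.7  58.1] z mid 2.6
60 rimV [-58.   58.4] z mid 2.5
70 rimV [-57.4  58.8] z mid 2.5
80 rimV [-57.7  58. ] z mid 2.7
90 rimV [-57.8  58.2] z mid 2.6
100 rimV [-57.2  58.7] z mid 2.4
110 rimV [-57.5  58.8] z mid 2.6
120 rimV [-56.3  56.7] z mid 31.3
130 rimV None z mid None
cap 206 -181.0 -21.0 13.7
cap 243 -87.0 22.0 24.2
cap 242 -86.0 -16.0 24.3
cap 228 -57.0 -20.0 24.5
cap 237 -55.0 27.0 24.6
cap 214 -27.0 -25.0 25.6
cap 231 -26.0 20.0 24.4
mat (array([479.4,   9.9]), array([148.9, 128.9]), 18.5) 1.7361345259352845
pan>9 (array([470.2,   8. ]), array([79.8, 94. ]), 27.2)
pan>25 (array([470.3,   8.1]), array([79.7, 93.9]), 27.2)
floor (array([469.5,   7.5]), array([78.1, 90.4]), 27.1) 3.7736204326665757
handle top (array([527.5,  37.7]), array([27.9, 15. ]), 27.8) [523.3  36.  133.2]
30 (array([497.4,  21.9]), array([ 4.1, 14.6]), 27.2)
50 (array([501.6,  24. ]), array([ 6.5, 14.1]), 27.1)
70 (array([506. ,  26.4]), array([ 7. , 14.8]), 26.3)
90 (array([511.,  29.]), array([ 6.4, 14.8]), 28.0)
110 (array([525.5,  37.8]), array([30.3, 14.3]), 31.9)
```

```bash
cat >> h.py <<'E'
d=np.radians
SC=np.array([470.2,8.05,3.]); SY=d(27.2)
BO=np.array([468,-314.4]); BY=d(14.85)
def B(u,w,z): return np.r_[BO+Rs(BY)[:2,:2]@[u,w],z]
def mv(lip,yaw,pitch=0,**k): P,R=tool(lip,yaw,d(pitch)); return ctrl.move_l(P,R,**k)
def st(m=''):
    s=sensors.read_state(); print(m,'t',round(s['t'],2),'F',s['force'].round(1),'M',s['wrist_torque'].round(2),'w',round(s['grip_width'],1))
E
python3 - <<'E'
from h import *
lip=SC+Rs(SY)@LIP
P,R=tool(lip,SY); st()
ctrl.move_ptp(P-R[:,2]*75,R); ctrl.gripper_to(50,100)
ctrl.move_l(P,R,vel=80); st('at')
ctrl.gripper_to(0,100); ctrl.hold(.1); st('grip')
mv(lip+[0,0,8],SY,vel=40); ctrl.hold(.2); st('lift')
mv(lip+[0,0,110],SY,vel=150)
P,R=tool(B(15,0,125),BY); ctrl.move_ptp(P,R); ctrl.hold(.1); st('over')
W,p=cloud('wrist'); np.savez('w_g.npz',W=W,p=p); cv2.imwrite('pics/g.png',p[...,::-1])
p2,_=optics.grab_frame('side'); cv2.imwrite('pics/g2.png',np.hstack([cv2.resize(q[...,::-1],(400,300)) for q in(p,p2)]))
s=sensors.read_state(); Q=(W-s['eef_pos'])@s['eef_rot']  # tool frame
np.save('w_gtool.npy',Q)
E
```

```text
t 5.09 F [0.3 0.1 0.3] M [-0.01  0.03  0.01] w 85.4
at t 7.1 F [ 1.1  0.4 -0.5] M [ 0.06 -0.13  0.07] w 50.2
grip t 7.61 F [0.8 1.4 3.6] M [ 0.07 -0.11 -0.04] w 14.9
lift t 8.16 F [ 0.4 -0.1 -1.5] M [ 0.1  -0.25 -0.01] w 14.8
over t 10.32 F [-0.2  0.5 -1.5] M [ 0.09 -0.21 -0.03] w 14.8
```

View pics/g2.png

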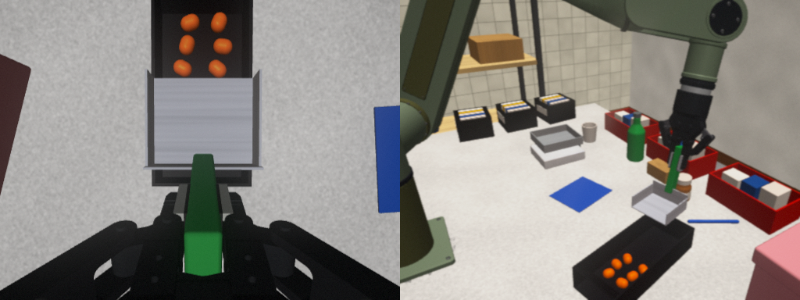

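The scoop is held squarely in line with the bin: pan at (150–258, 70–165), lip edge at row 78, just short of the last capsules. Next I check its held pose numerically.

```bash
python3 - <<'E'
from h import *
f=np.load('w_g.npz'); W,p=f['W'],f['p']; H=hsv(p).astype(int); 
L=(W-B(15,0,125))@Rs(BY)  # expected lip frame
m=(H[...,1]<80)&(H[...,2]>60)&(abs(L[...,2])<9)&(L[...,0]>-20)&(L[...,0]<90)&(abs(L[...,1])<60)
print('floor',rect(L[m])); q=L[m]; A=np.c_[q[:,:2],np.ones(len(q))]; print('plane',np.linalg.lstsq(A,q[:,2],rcond=None)[0].round(4))
print('x pct',np.percentile(q[:,0],[.5,99.5]).round(1),'y',np.percentile(q[:,1],[.5,99.5]).round(1))
m=(L[...,2]>22)&(L[...,2]<45)&(abs(L[...,0]-40)<60)&(abs(L[...,1])<60)&(H[...,1]<80); print('walls',rect(L[m]))
E
```

```text
floor (array([39.3,  2. ]), array([78.8, 90.9]), 0.1)
plane [0.0013 0.0009 0.4386]
x pct [ 0.6 78.5] y [-43.1  47.1]
walls (array([40.6,  1.9]), array([80.1, 94.4]), 0.3)
```

```bash
python3 - <<'E'
from h import *
V=-1.5
mv(B(15,V,30),BY,-3,vel=150); mv(B(15,V,9),BY,-3,vel=80); ctrl.hold(.1); st('low')
z=4.6
c=mv(B(15,V,z),BY,-3,vel=20,threshold=4); s=sensors.read_state(); st(f'floor {c}')
if c: z=5.4; mv(B(15,V,z),BY,-3,vel=20); st('up')
c=mv(B(-80,V,z),BY,-3,vel=70,threshold=15); st(f'push {c}')
if not c:
    c=mv(B(-98,V,z),BY,-3,vel=35,threshold=15); st(f'end {c}')
W,p=cloud('wrist'); np.savez('w_p.npz',W=W,p=p)
p2,_=optics.grab_frame('scene'); cv2.imwrite('pics/p.png',np.hstack([cv2.resize(q[...,::-1],(400,300)) for q in(p,p2)]))
E
```

```text
low t 11.68 F [ 0.3  0.2 -1.7] M [ 0.01 -0.23 -0.02] w 14.8
floor False t 12.05 F [-0.1  0.2 -1.5] M [ 0.05 -0.2  -0.04] w 15.1
push False t 13.56 F [ 0.5  0.4 -1. ] M [ 0.04 -0.13  0.  ] w 14.8
end False t 14.22 F [ 3.   0.9 -0.6] M [ 0.18 -0.73 -0.11] w 15.0
```

View pics/p.png

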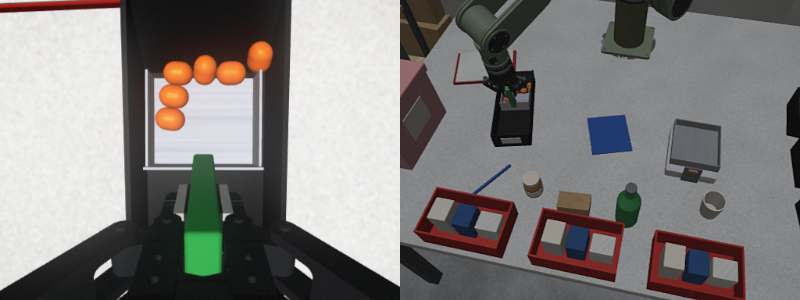

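The wrist view shows two capsules in the pan, three lying across the lip (row ~72), and one ahead of the right wall end (260, 55). I'll tip the nose up partway along the slope, then look again.

```bash
python3 - <<'E'
from h import *
V=-1.5
for u,z,p in((-104,9,1),(-109,15,6),(-112,19,10)):
    c=mv(B(u,V,z),BY,p,vel=50,threshold=12); st(f'{u} {c}')
    if c: break
W,p=cloud('wrist'); np.savez('w_p.npz',W=W,p=p)
cv2.imwrite('pics/p2.png',p[...,::-1])
E
```

```text
-104 False t 14.57 F [-0.7 -0.1 -2.5] M [ 0.17 -0.32 -0.01] w 15.0
-109 False t 14.82 F [ 0.1 -0.1 -2.9] M [ 0.1  -0.42  0.01] w 14.9
-112 False t 15.07 F [ 1.   0.4 -2.4] M [ 0.13 -0.48  0.02] w 14.7
```

View pics/p2.png

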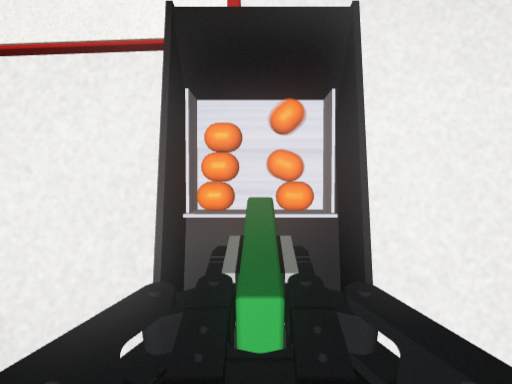

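All six capsules are in the pan (two columns of three) and none are left in the bin. I'll tip back further, lift out and carry the scoop to the tray.

```bash
python3 - <<'E'
from h import *
V=-1.5
mv(B(-113,V,42),BY,17,vel=80); st('tilt')
mv(B(-113,V,160),BY,20,vel=120); st('lift')
mv((515,277,160),0,18,vel=200); ctrl.hold(.2); st('over tray')
W,p=cloud('wrist'); np.savez('w_t.npz',W=W,p=p)
p2,_=optics.grab_frame('scene'); cv2.imwrite('pics/t.png',np.hstack([cv2.resize(q[...,::-1],(400,300)) for q in(p,p2)]))
E
```

```text
tilt t 15.43 F [ 0.9  0.9 -1.8] M [ 0.13 -0.54 -0.02] w 14.6
lift t 16.5 F [ 0.2  0.1 -2.3] M [ 0.22 -0.59 -0.06] w 14.9
over tray t 19.9 F [-0.2 -0.6 -2. ] M [-0.04 -0.6   0.04] w 14.8
```

View pics/t.png

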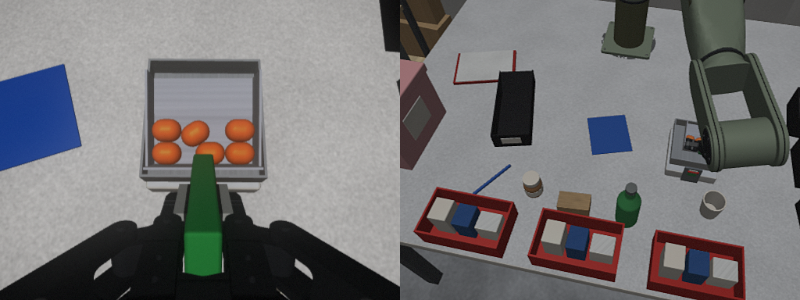

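Six capsules are in the pan, which hangs centred over the tray (tray rim at 145–267, 58–190). I'll pour slowly.

```bash
python3 - <<'E'
from h import *
y=277
for z,p,v in((108,8,120),(98,0,60),(92,-5,40),(88,-10,40),(88,-18,50),(90,-28,60),(93,-40,80),(96,-52,80)):
    c=mv((517,y,z),0,p,vel=v,threshold=15 if p<8 else None)
    if c: st(f'contact {p}'); break
ctrl.hold(.6); st('poured')
mv((517,y,125),0,-50,vel=100); mv((530,y,160),0,-30,vel=150); st('clear')
W,p=cloud('wrist'); np.savez('w_t2.npz',W=W,p=p)
p2,_=optics.grab_frame('side'); p3,d3=optics.grab_frame('scene'); np.savez('sc2.npz',p=p3,d=d3)
cv2.imwrite('pics/t2.png',np.hstack([cv2.resize(q[...,::-1],(400,300)) for q in(p,p3)]))
E
```

```text
poured t 24.42 F [ 0.  -0.2 -1.4] M [-0.02  0.46  0.02] w 15.1
clear t 25.48 F [-0.3  0.3 -2.5] M [ 0.01  0.24 -0.03] w 14.9
```

View pics/t2.png

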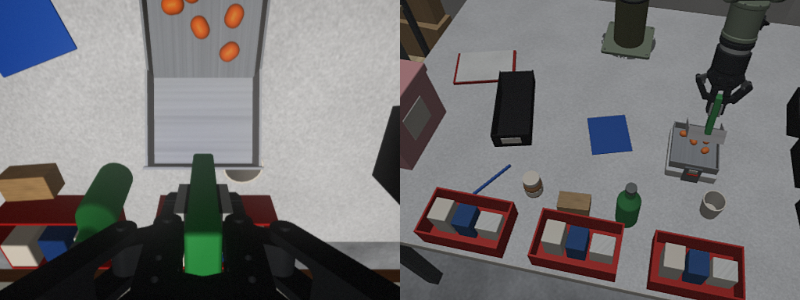

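The pan is empty. Five capsules are visible in the tray in the scene view, and the pan hides part of it. I'll return the scoop to its original spot on the mat, then verify everything.

```bash
python3 - <<'E'
from h import *
lip=SC+Rs(SY)@LIP
mv((530,277,170),0,0,vel=150)
mv(lip+[0,0,130],SY,0,vel=200); ctrl.hold(.1)
mv(lip+[0,0,12],SY,0,vel=120); ctrl.hold(.2); st('above')
c=mv(lip+[0,0,-.5],SY,0,vel=15,threshold=3); st(f'down {c}'); print(sensors.read_state()['eef_pos']-tool(lip,SY)[0])
ctrl.gripper_to(50); ctrl.hold(.2); st('open')
P,R=tool(lip,SY); ctrl.move_l(P-R[:,2]*80,R,vel=100)
pos=np.array([480,10,300.]); z=np.array([0,0,-1.]); yv=Rs(SY)[:,1]
ctrl.move_l(pos,np.c_[np.cross(yv,z),yv,z],vel=150); ctrl.hold(.1)
W,p=cloud('wrist'); H=hsv(p).astype(int); x,y,zz=[W[...,i] for i in range(3)]
near=np.hypot(x-480,y-10)<110
pan=near&(H[...,1]<80)&(zz>9)&(zz<50); print('pan',rect(W[pan]))
b=near&(H[...,0]>105)&(H[...,0]<125)&(H[...,1]>130)&(zz<12); print('mat',rect(W[b]))
# look into the tray
yv=np.array([0,1.,0]); P=np.array([519,277,330.]); ctrl.move_ptp(P,np.c_[np.cross(yv,z),yv,z]); ctrl.hold(.1)
W,q=cloud('wrist'); H=hsv(q).astype(int); t=(abs(W[...,0]-519)<60)&(abs(W[...,1]-277)<60)&(W[...,2]<75)&(W[...,2]>35)&(H[...,1]<80); print('tray floor z',np.nanmedian(W[...,2][t]))
o=((H[...,0]<14)&(H[...,1]>180)&(H[...,2]>100)).astype(np.uint8); k,l,s,c=cv2.connectedComponentsWithStats(o)
for i in range(1,k):
    if s[i,4]>40: print('orange',s[i,4],np.nanmean(W[l==i],0).round())
cv2.imwrite('pics/f.png',np.hstack([cv2.resize(a[...,::-1],(400,300)) for a in(p,q)])); st()
E
```

```text
above t 29.23 F [-0.1 -0.3 -2.2] M [ 0.11 -0.2  -0.01] w 15.2
down True t 29.93 F [0.5 0.8 5.4] M [-0.06 -0.06  0.02] w 15.2
[-0.18229606  0.10536279  0.62239274]
open t 30.57 F [ 0.2 -0.  -0.1] M [-0.01 -0.09  0.  ] w 50.1
pan (array([469.2,   7.8]), array([78.9, 93.9]), 27.1)
mat (array([479.2,   9.8]), array([148.6, 128.7]), 18.8)
tray floor z 48.528613157771275
orange 244 [458. 285.  67.]
orange 237 [460. 261.  67.]
orange 226 [473. 242.  67.]
orange 242 [484. 311.  66.]
orange 248 [495. 272.  66.]
orange 226 [522. 308.  66.]
 t 33.94 F [0.6 0.4 0.4] M [-0.06  0.01 -0.07] w 50.1
```

View pics/f.png

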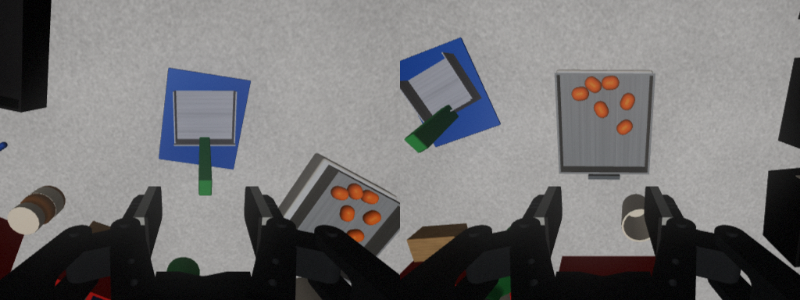

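The left half shows the scoop standing upright on the mat, and the right half shows all six capsules in the tray. The tray floor has dropped to about 49 mm, a sink of roughly 15 mm, which is in the green. I'll hand in the job.

```bash
python3 -c "
from h import *
ctrl.finish_job(); st()"
```

```text
the job is handed in; nothing more can be done
the job is handed in; nothing more can be done
```

The job is done and handed in: all six capsules are in the scale's tray, and the scoop is standing upright on the blue mat again. I scooped all six in one pass and poured them slowly. The last time check, just before hand-in, read about 34 s of the 72 s allowed.

- **Scale:** the last wrist picture shows six capsules in the tray. The tray floor measured about 49 mm, down from 65 mm when empty. Allowing for about 1.3 mm of camera height bias, it has sunk about 15 mm, well past the 9.3 mm where green starts. I worked this out from the tray's height and did not read the pointer directly.
- **Scoop:** it stands within about 1 mm and 0.1° of where it started, and the gripper is clear of it.
- **Forces:** at my readings, the force was about 3 N at the end of the sweep in the bin and about 5 N setting the scoop down. None of the contact stops tripped during the scooping or pouring.
- **Bystanders:** I saw no change to the other things on the counter in the pictures, but I did not measure their positions again.
- **Disagreement:** the wrist camera put the held scoop about 2 mm off sideways, which is within its calibration. I allowed for it in the bin.

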